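Gauge the coating of a test plate through a corner template

TASK

Measure the enamel of the white test plate at its set place: first lay the aluminium corner template on the plate's corner that is nearest the robot on the left, both of its fences flush against the plate's two edges, and let go of it. Then take the pen gauge out of its stand and set its nose upright on the plate in the middle of the template's hole, clear of the hole's rim, pressing gently until the sprung nose has slid about half way in; the job finishes while you hold the gauge there, so do not let go. Do not shove the plate along the worktop and leave the beaker, the blue slide box and the timer where they are.

Things in the scene. Friction and masses are not known exactly. Their poses are not given: they have to be found in the camera images.
- plate: Loose white-enamelled flat steel plate, 140 (x) x 200 (y) x 12 mm, about 2.6 kg. Origin: centre of its underside; x points to the edge away from the robot, y left, z up (yaw within 20 degrees). A 10 mm hanging hole is in its far right corner, diagonally across from the corner to be used.
- plate_corner (a point): The plate's near left corner in its top face (at x -70, y +100, z +12 mm in the plate's frame); axes as the plate's.
- template: Loose aluminium corner template, 90 x 90 mm, 0.16 kg: a 4 mm flat part (8 to 12 mm above the origin) and two 6 mm thick fences reaching 8 mm below it, along its whole -x side and whole +y side. Origin: under its middle, at the fences' lower edge; z up. Home: x, y parallel to the plate's, flat part on the plate, -x fence outside the near edge, +y fence outside the left edge, origin at height 4 mm.
- template_corner (a point): Point of the template where the inner faces of its two fences meet, at the underside of the flat part (x -39, y +39, z +8 mm in the template's frame); axes as the template's. It coincides with plate_corner when the template is home.
- template_grip (a point): Middle of the template's black grip bar, at x -15, y -3, z +30 mm in the template's frame. The bar is 12 mm thick (along x) and 50 mm long (along y); it stands on the flat part and its top is 8 mm above this point.
- template_hole (a point): Centre of the template's 26 mm measuring hole at the underside of the flat part (x +13, y -13, z +8 mm in the template's frame; 52 mm from the inner face of each fence).
- stand: Fixed probe stand: round dark steel foot 84 mm in diameter, 8 mm high, and a 36 mm round aluminium post to 52 mm high with a 17 mm hole in its top, in which the gauge stands. Origin: centre of its underside.
- probe: Pen-type coating gauge, 133 mm long, 0.12 kg, upright in the stand, nose down. Origin: centre of the nose's end when fully out; z towards its top. Body 22 mm square (sides along x, y) from z 40 to 128 mm, 5 mm stub on top; the round 14 mm nose stands out 40 mm below. In the stand the body's shoulder rests on the post, origin 12 mm above the worktop; it comes out straight up.
- probe_tip (a point): Centre of the nose's end face; moves with the nose.
- nose (a joint): How far the sprung nose is pushed into the gauge's body, m: 0 fully out, 0.010 at its stop. About 1.8 N starts it moving and it takes about 0.45 N more for each mm (about 4 N at half way). A thin dark ring on the nose, 5 mm below the body, reaches the body's lower edge at half way.
- beaker: Bystander: clear beaker, 79 mm wide, 94 mm high. Origin: centre of its underside.
- slide_box: Bystander: shut blue slide box, 90 x 98 x 31 mm. Origin: centre of its underside.
- timer: Bystander: white timer, 66 x 62 x 20 mm. Origin: centre of its underside.

How it is judged:
On the way, in this order (a step that is already met when the one before it is completed fails the run):
1. the template lies home on the plate's near left corner, both fences flush, and is let go (x of template_corner in the frame of plate_corner between -0.0025 and 0.002 m and y of template_corner in the frame of plate_corner between -0.002 and 0.0025 m and z of template_corner in the frame of plate_corner between -0.002 and 0.002 m and angle between the x axis of template and the x axis of plate, either way round below 0.035 rad and angle between template's own z axis and vertical below 0.03 rad and contact force between the fingers and template below 0.2 N), for 0.3 s.
2. the gauge is lifted out of its stand (z of probe in the frame of stand above 0.06 m and contact force between the fingers and probe above 1 N), for 0.1 s.
At the end, for the whole second after the job is handed in: Template untouched and home on the plate's near left corner (within 2 mm and 2 degrees); gauge in the fingers, upright within 4 degrees, nose on the plate within 5 mm of the hole's middle, clear of the template, pushed in 2 to 8 mm of its 10 mm with 1.5 to 10 N (all of step 1 and value of joint nose between 0.002 and 0.008 m and horizontal distance between probe_tip and template_hole below 0.005 m and angle between probe's own z axis and vertical below 0.07 rad and contact force between probe and plate between 1.5 and 10 N and contact force between probe and template below 0.3 N and contact force between the fingers and probe above 2 N and linear speed of probe below 0.02 m/s); the arm keeps its last pose, push and grip.
It fails at once if the plate is shoved more than 25 mm (distance of plate from where it was at the start of the episode above 0.025 m).
It fails at once if the gauge is pressed on the plate with more than 20 N (contact force between probe and plate above 20 N).
It fails at once if the beaker, slide box or timer is moved more than 20 mm (distance of any of beaker, slide_box, timer from where it was at the start of the episode above 0.02 m).
It also fails if it takes over 53 s, if anything falls off the work surface, if the arm or the gripper's body presses on something with over 40 N, if the wrist force passes 120 N, or if a joint passes its speed limit or range.

ROBOT

A 6-joint arm with a two-finger parallel gripper is mounted at the origin on a cart in front of the work surface, level with it; the furniture and walls round the work are solid. World frame = base frame: x ahead of the robot, y to its left, z up, the work surface at z = 0. Lengths are in m, angles in rad, forces in N, time in s.
With the tool pointing down it reaches from about 0.35 to 0.975 m from the base axis. Payload 4.9 kg.
Tool frame: the origin (TCP) lies midway between the tips of the shut fingers; the grasp point (between the pads) lies 19 mm behind it (ctrl.tcp_to_grasp is the distance from the TCP to the grasp point, in m); z points along the fingers, y is the line along which they close (so a half turn about z gives the same grasp; the last joint's range is limited). The gripper opens to 85 mm and grips with 20 to 120 N. Pads are 22 mm wide; open, the fingers measure 114 mm over their backs; the gripper's body (76 mm by 85 mm) begins 54 mm behind the grasp point. The pads swing forward as they close: fully open they stand 13 mm farther back than shut.
Start: joints at [-1.292, 0.053, 1.613, -0, 1.476, -0.119], TCP at [0.242, -0.576, 0.231] pointing down, gripper open.
Joint ranges: [-3.01, 3.01], [-1.01, 2.22], [0.06, 2.58], [-1.02, 4.17], [0.09, 2.62], [-3.14, 3.14]. Speed limits (rad/s): [2.57, 2.57, 3.14, 3.14, 3.14, 3.14].

INTERFACE

Orientations are given as a rotation vector (axis times angle).
In Python, from station import ctrl gives the robot as it stands.
- The arm moves only by the shell command python3 jog.py FILE [FORCE], which reads ROWS from the file FILE. ROWS is a JSON list of rows, 1 to 20 of them, each of 7 numbers: the finger opening in m, then dx, dy, dz in units of 50 mm, then a rotation vector rx, ry, rz in rad; each row is the pose to reach, as a shift and turn from the pose commanded when the command began, along the tool's axes at that moment; what a row does not reach only later rows make up. A row lasts 1/12 s, in which the tool goes at most 0.0417 m and 0.125 rad, less where a joint would pass 70% of its speed; a pose out of reach is approached as far as the arm can. The fingers move at their own pace and stop on an object; FORCE is the grip in N (left out, the last holds). Time passes only in rows, so rows that do not move let the fingers close. It prints the time, the measured TCP pose, the force, the opening and the grip force at its end. Input that does not fit is refused with a message, and nothing moves.
- ctrl.get_obs(): the state, without advancing time (a new reading comes with each control period).
- ctrl.get_image(name): name is "scene" or "top" or "wrist"; returns the picture (384x512x3 uint8, red, green, blue); there is no depth.
- ctrl.camera_params(name): a dict with "fx", "fy", "cx", "cy" (pixels), "T" (4x4, takes a point from camera to world coordinates); the wrist camera has in their place "tool_from_camera" (4x4, takes a point from camera to tool coordinates, whose origin is the TCP and whose axes are the flange's). Camera axes: x right, y down, z forward; pixel columns grow to the right and rows downward; lengths in m; the calibration is good to about 2 mm. A picture is of the moment at which its call begins: read the wrist's pose just before it. camera_params takes no time and is no camera call.
- ctrl.finish_job(): hands the job in; it is judged then, once.
The state is a dict: "t": time; "q": joint angles; "dq": joint speeds; "effort": joint torques, N m; "tool_pos": TCP position; "tool_rot": TCP orientation; "contact_force": force on the tool from outside, world axes, zero at the start; "wrist_torque": the same for the moment, N m; "opening": finger opening in m; "grip_force": force on a finger pad.
Only numpy, scipy, OpenCV 4.12 (cv2) and the standard library are available. Lean on these libraries where they do the work, as an engineer would, in place of code of your own. Each camera call takes 0.05 s, during which the arm holds its last target. There are 200 camera calls.

## Working session

There is one attempt and no reset: what is moved stays moved. The work goes in short steps, Python scripts to look and compute and a shell command to move; the robot and the scene stay as the last step left them, time stands still between calls to the robot, and variables do not carry over. Pictures are saved under pics/ and viewed, at most 10 in all, crops included, and the job is handed in when it is done.

```bash
ls; mkdir -p pics
python3 - <<'E'
from station import ctrl
import cv2,numpy as np
np.set_printoptions(precision=4,suppress=True)
print(ctrl.get_obs()); print(ctrl.tcp_to_grasp)
for n in("scene","top","wrist"):
    p=ctrl.camera_params(n);print(n,p)
    cv2.imwrite(f"pics/{n}0.png",ctrl.get_image(n)[:,:,::-1])
E
```

```text
jog.py
pics
station.py
{'t': 0.0, 'q': array([-1.292 ,  0.0533,  1.6143,  0.    ,  1.476 , -0.119 ]), 'dq': array([ 0.0009, -0.0011, -0.0001,  0.0032,  0.0006,  0.0003]), 'effort': array([  0.0027, -39.3677, -37.0173,  -0.    ,   0.007 ,  -0.    ]), 'tool_pos': array([ 0.2419, -0.5756,  0.2301]), 'tool_rot': array([-3.0776, -0.6204,  0.0002]), 'contact_force': array([-0.6174, -0.3304, -0.2765]), 'wrist_torque': array([-0.0118, -0.0377, -0.0346]), 'grip_force': 0.0, 'opening': 0.08522102912795067}
0.0187
scene {'fx': 481.89945738226663, 'fy': 481.89945738226663, 'cx': 257.78957700995454, 'cy': 199.7773222990034, 'T': array([[ 0.5148, -0.3851,  0.7659, -0.7407],
       [-0.8573, -0.2286,  0.4613, -0.7661],
       [-0.0025, -0.8941, -0.4478,  0.8406],
       [ 0.    ,  0.    ,  0.    ,  1.    ]])}
top {'fx': 494.7738760711802, 'fy': 494.7738760711802, 'cx': 253.96719280547086, 'cy': 202.2955766809557, 'T': array([[ 0.0006, -0.9811,  0.1937,  0.2773],
       [-1.    , -0.0015, -0.0046,  0.0337],
       [ 0.0049, -0.1937, -0.981 ,  1.6335],
       [ 0.    ,  0.    ,  0.    ,  1.    ]])}
wrist {'fx': 268.95413024497225, 'fy': 268.95413024497225, 'cx': 261.6485967217866, 'cy': 189.48279964475768, 'tool_from_camera': array([[-0.0008, -0.9617, -0.2739,  0.0683],
       [ 1.    , -0.0009,  0.0002,  0.    ],
       [-0.0004, -0.2739,  0.9617, -0.1426],
       [ 0.    ,  0.    ,  0.    ,  1.    ]])}
```

View pics/top0.png

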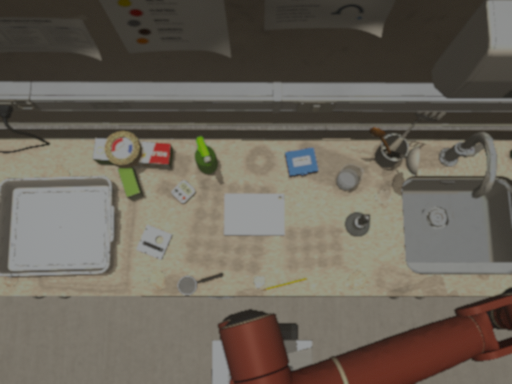

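View pics/scene0.png

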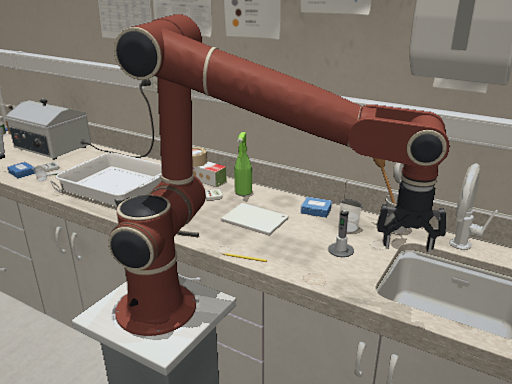

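The top view shows the plate at about (254,214), the template with its black bar at (153,243), and the stand with the gauge at (358,223). I'll get coarse positions first, then use the wrist camera.

```bash
cat > h.py <<'E'
from station import ctrl
import cv2,numpy as np
from scipy.spatial.transform import Rotation as R
np.set_printoptions(precision=4,suppress=True)
def tool():
    o=ctrl.get_obs();T=np.eye(4);T[:3,:3]=R.from_rotvec(o['tool_rot']).as_matrix();T[:3,3]=o['tool_pos'];return T
def cam(n,Tt=None):
    p=ctrl.camera_params(n);K=np.array([[p['fx'],0,p['cx']],[0,p['fy'],p['cy']],[0,0,1]])
    return K,(p['T'] if n!='wrist' else (tool() if Tt is None else Tt)@p['tool_from_camera'])
def pt(uv,z,K,T):
    uv=np.atleast_2d(uv).astype(float);d=np.c_[uv,np.ones(len(uv))]@np.linalg.inv(K).T@T[:3,:3].T
    return T[:3,3]+d*((z-T[2,3])/d[:,2])[:,None]
def px(P,K,T):
    c=(np.atleast_2d(P)-T[:3,3])@T[:3,:3];return (c@K.T)[:,:2]/c[:,2:]
def move(P,rz_dir,Tt=None):
    """tool-frame shift to world TCP P, and turn rz so that tool y is along world angle rz_dir (mod pi), tool down"""
    T=tool() if Tt is None else Tt
    c=[]
    for a in (rz_dir,rz_dir+np.pi):
        y=np.array([np.cos(a),np.sin(a),0]);z=np.array([0,0,-1.]);G=np.c_[np.cross(y,z),y,z]
        c.append(R.from_matrix(T[:3,:3].T@G).as_rotvec())
    return T[:3,:3].T@(np.array(P)-T[:3,3]),c
E
python3 - <<'E'
from h import *
im=cv2.imread('pics/top0.png');K,T=cam('top')
print('plate',pt([[224,194],[283,195],[284,235],[224,235]],.012,K,T))
print('templ',pt([[155,242]],.012,K,T),'bar',pt([[144,242],[162,249]],.038,K,T))
print('stand',pt([[358,223]],.008,K,T))
c=np.hstack([cv2.resize(im[215:270,125:185],None,fx=6.5,fy=6.5,interpolation=cv2.INTER_CUBIC),cv2.resize(im[195:250,330:390],None,fx=6.5,fy=6.5,interpolation=cv2.INTER_CUBIC)])
cv2.imwrite('pics/c1.png',c)
E
```

```text
plate [[ 0.6257  0.1264  0.012 ]
 [ 0.6226 -0.0713  0.012 ]
 [ 0.4877 -0.0731  0.012 ]
 [ 0.4874  0.1247  0.012 ]]
templ [[0.464 0.351 0.012]] bar [[0.461  0.3815 0.038 ]
 [0.4384 0.3225 0.038 ]]
stand [[ 0.5287 -0.32    0.008 ]]
```
View pics/c1.png

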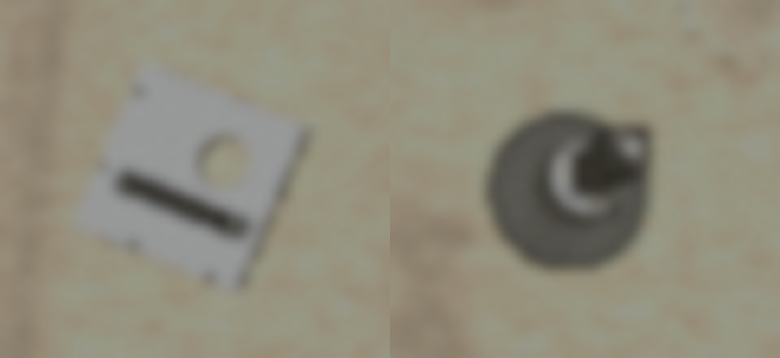

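Run:
```python
from h import *
for P,a in (([.47,-.28,.30],-.0),([.5,.03,.3],0),([.46,.35,.25],np.deg2rad(-20))): print(move(P,a))
```

```text
(array([ 0.3248, -0.1844, -0.0693]), [array([-0.0013, -0.0011, -1.173 ]), array([-0.0012,  0.0015,  1.9686])])
(array([ 0.4725, -0.4586, -0.0688]), [array([-0.0013, -0.0011, -1.173 ]), array([-0.0012,  0.0015,  1.9686])])
(array([ 0.5596, -0.769 , -0.0183]), [array([-0.0015, -0.0008, -0.8239]), array([-0.001 ,  0.0018,  2.3177])])
```

Units first: shifts go in units of 50 mm. So 0.325 m is 6.5, 0.292 m is 5.84.

```bash
echo '[[0.085,0.64,-0.36,-0.14,0,0,-0.12],[0.085,1.3,-0.74,-0.28,0,0,-0.24],[0.085,1.94,-1.1,-0.42,0,0,-0.35],[0.085,2.6,-1.48,-0.56,0,0,-0.47],[0.085,3.24,-1.84,-0.7,0,0,-0.59],[0.085,3.9,-2.2,-0.84,0,0,-0.7],[0.085,4.54,-2.58,-0.96,0,0,-0.82],[0.085,5.2,-2.96,-1.1,0,0,-0.94],[0.085,5.84,-3.32,-1.24,0,0,-1.06],[0.085,6.5,-3.68,-1.38,0,0,-1.17],[0.085,6.5,-3.68,-1.38,0,0,-1.173],[0.085,6.5,-3.68,-1.38,0,0,-1.173]]' > rows.txt && python3 jog.py rows.txt
python3 - <<'E'
from h import *
T=tool();cv2.imwrite('pics/w1.png',ctrl.get_image('wrist')[:,:,::-1]);np.save('w1.npy',T);print(T)
print(move([.5,.03,.3],0)[0]);
print(move([.46,.35,.25],np.deg2rad(-20)))
E
```

```text
t: 1.15
tool_pos: [0.4714, -0.2792, 0.3006]
tool_rot: [2.218, 2.224, -0.0]
contact_force: [-0.9, -0.7, 0.4]
opening: 0.085
grip_force: 0.0
[[-0.0031  1.      0.0003  0.4714]
 [ 1.      0.0031 -0.0006 -0.2792]
 [-0.0006  0.0003 -1.      0.3006]
 [ 0.      0.      0.      1.    ]]
[ 0.3102  0.0296 -0.    ]
(array([ 0.6302, -0.0101,  0.0499]), [array([-0.0005,  0.0003,  0.3497]), array([-0.0004, -0.0008, -2.7918])])
```

View pics/w1.png

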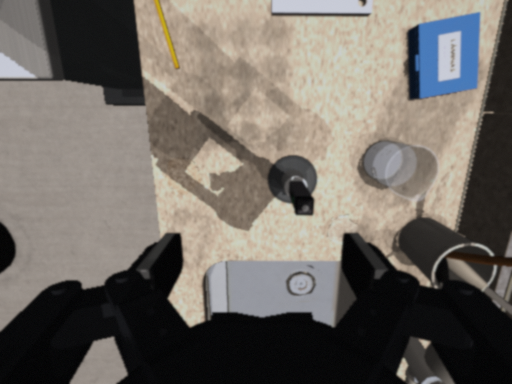

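The wrist view shows the stand foot at about (292,181) with the gauge top at (302,203), sides roughly square to the image. The plate edge is at the top. Next: above the plate, then the template.

```bash
echo '[[0.085,0.8,0.08,0,0,0,0],[0.085,1.6,0.16,0,0,0,0],[0.085,2.4,0.24,0,0,0,0],[0.085,3.2,0.32,0,0,0,0],[0.085,4,0.4,0,0,0,0],[0.085,4.8,0.48,0,0,0,0],[0.085,5.6,0.56,0,0,0,0],[0.085,6.2,0.6,0,0,0,0],[0.085,6.2,0.6,0,0,0,0],[0.085,6.2,0.6,0,0,0,0]]' > rows.txt && python3 jog.py rows.txt
python3 - <<'E'
from h import *
T=tool();im=ctrl.get_image('wrist')[:,:,::-1];cv2.imwrite('pics/w2.png',im);np.save('w2.npy',T)
K,C=cam('wrist',T)
hsv=cv2.cvtColor(im,cv2.COLOR_BGR2HSV);m=((hsv[...,1]<30)&(hsv[...,2]>150)).astype('u1')*255
cs,_=cv2.findContours(m,cv2.RETR_EXTERNAL,cv2.CHAIN_APPROX_NONE)
for c in sorted(cs,key=cv2.contourArea)[-4:]:
    r=cv2.minAreaRect(c);print(cv2.contourArea(c),r,pt(cv2.boxPoints(r),.012,K,C)[:,:2].tolist())
print(move([.46,.35,.25],np.deg2rad(-20)))
E
```

```text
t: 2.03
tool_pos: [0.5002, 0.0293, 0.2996]
tool_rot: [-2.221, -2.221, 0.002]
contact_force: [1.1, -0.2, 0.2]
opening: 0.0849
grip_force: 0.0
402.0 ((398.0, 254.0), (30.0, 16.0), 90.0) [[0.7238455651493222, -0.11490238259287912], [0.7518936360643476, -0.11489955070537304], [0.7606659101498179, -0.17467501648253259], [0.7316432879242806, -0.17468314766465876]]
2773.5 ((23.5, 109.5), (77.0, 47.0), 90.0) [[0.11183358165821977, 0.15779281810406726], [0.18141426812114558, 0.15774305843500824], [0.1564682716419319, 0.044333764192899236], [0.08142556135083223, 0.044361958608362215]]
2970.5 ((35.5, 231.0), (54.0, 71.0), 90.0) [[0.05613399368506561, -0.049983027659116594], [0.1763455136815199, -0.049994260892802636], [0.15633310061410904, -0.1524088142312477], [0.02866887177878724, -0.15243601053964273]]
9279.0 ((297.5481262207031, 157.46902465820312), (93.0993881225586, 128.3965301513672), 0.909380316734314) [[0.47862309833618455, -0.08077680245653344], [0.48428922394044066, 0.12752006522492929], [0.6247929503318822, 0.12532908800945797], [0.6389628691590545, -0.08351567769349928]]
(array([ 0.3215, -0.0406,  0.0495]), [array([-0.001 ,  0.0008,  0.3478]), array([-0.0011, -0.0014, -2.7938])])
```

View pics/w2.png

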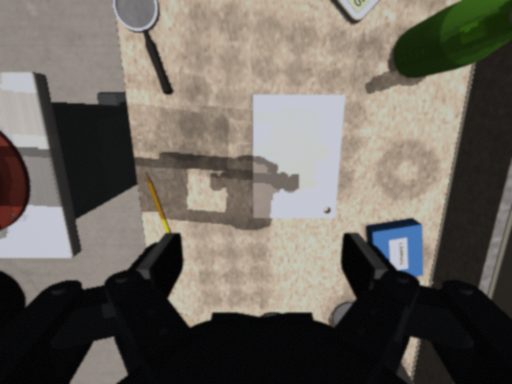

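The plate is clearly seen with corners at roughly (253,95), (345,95), (337,218) and (253,218). I'll fit its edges and move over the template.

```bash
cat >> h.py <<'E'
def quad(mask,z,K,C):
    """edges of biggest blob as fitted lines on plane z -> 4 corners (cyclic)"""
    cs,_=cv2.findContours(mask,cv2.RETR_EXTERNAL,cv2.CHAIN_APPROX_NONE);c=max(cs,key=cv2.contourArea)
    r=cv2.boxPoints(cv2.minAreaRect(c));q=cv2.approxPolyDP(c,.04*cv2.arcLength(c,True),True)[:,0].astype(float)
    P=pt(c[:,0],z,K,C)[:,:2];Q=pt(q,z,K,C)[:,:2];L=[]
    for i in range(len(Q)):
        a,b=Q[i],Q[(i+1)%len(Q)];d=(b-a)/np.linalg.norm(b-a);n=np.array([-d[1],d[0]]);s=(P-a)@d;e=np.abs((P-a)@n)
        S=P[(e<.004)&(s>.12*np.linalg.norm(b-a))&(s<.88*np.linalg.norm(b-a))]
        f=cv2.fitLine(S.astype('f4'),cv2.DIST_HUBER,0,1e-4,1e-4).ravel();L.append((f[2:],f[:2]))
    out=[]
    for i in range(len(L)):
        (p,d),(p2,d2)=L[i-1],L[i];t=np.linalg.solve(np.c_[d,-d2],p2-p);out.append(p+t[0]*d)
    return np.array(out),np.array([np.rad2deg(np.arctan2(d[1],d[0])) for p,d in L])
E
echo '[[0.085,0.8,-0.1,0.12,0,0,0.04],[0.085,1.6,-0.2,0.24,0,0,0.08],[0.085,2.4,-0.3,0.36,0,0,0.13],[0.085,3.2,-0.4,0.5,0,0,0.17],[0.085,4,-0.5,0.6,0,0,0.22],[0.085,4.8,-0.6,0.74,0,0,0.26],[0.085,5.6,-0.7,0.86,0,0,0.3],[0.085,6.4,-0.8,0.98,0,0,0.348],[0.085,6.4,-0.8,0.98,0,0,0.348],[0.085,6.4,-0.8,0.98,0,0,0.348]]' > rows.txt && python3 jog.py rows.txt
python3 - <<'E'
from h import *
T=tool();im=ctrl.get_image('wrist')[:,:,::-1];cv2.imwrite('pics/w3.png',im);np.save('w3.npy',T)
im=cv2.imread('pics/w2.png');K,C=cam('wrist',np.load('w2.npy'))
h=cv2.cvtColor(im,cv2.COLOR_BGR2HSV);
for s,v in((30,150),(40,130)):
  m=((h[...,1]<s)&(h[...,2]>v)).astype('u1')*255;m[:, :200]=0
  m=cv2.morphologyEx(m,cv2.MORPH_CLOSE,np.ones((5,5)));print(*quad(m,.012,K,C))
E
```

```text
t: 2.92
tool_pos: [0.4607, 0.3489, 0.2499]
tool_rot: [2.572, 1.803, -0.004]
contact_force: [0.0, -0.6, 0.8]
opening: 0.0852
grip_force: 0.0
[[ 0.4833  0.1251]
 [ 0.5253 -0.1757]
 [ 0.6223 -0.2137]
 [ 0.626   0.125 ]] [-82.0585 -21.3639  89.3768  -0.0348]
[[ 0.4867  0.1266]
 [ 0.5154 -0.2605]
 [ 0.7939 -0.0044]
 [ 0.7859 -1.4606]
 [ 0.8063 -0.0116]
 [ 0.6817 -0.076 ]
 [ 0.6281  0.1265]] [-85.7576  42.6096  89.6855  89.1908  27.3486 -75.1747  -0.035 ]
```

View pics/w3.png

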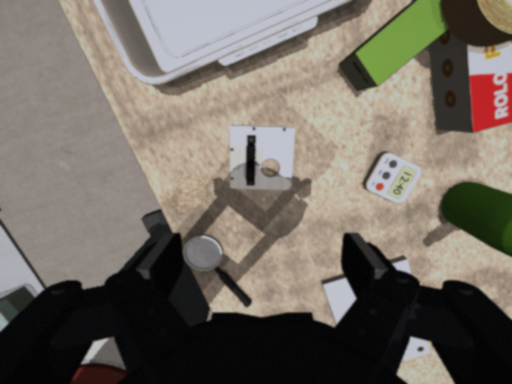

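The template is square in the image: corners near (230,126), (295,126), (292,190) and (230,190), bar at x≈251, y 135–186, hole at (270,168). I'll fit it and the bar.

Run:
```python
from h import *
im=cv2.imread('pics/w3.png');T=np.load('w3.npy');K,C=cam('wrist',T)
h=cv2.cvtColor(im,cv2.COLOR_BGR2HSV)
roi=np.zeros(im.shape[:2],bool);roi[118:200,222:304]=1
m=((h[...,1]<45)&(h[...,2]>70)&roi).astype('u1')*255;m=cv2.morphologyEx(m,cv2.MORPH_CLOSE,np.ones((7,7)))
q,a=quad(m,.012,K,C);print(q,a,q.mean(0),np.linalg.norm(q-np.roll(q,1,0),axis=1))
b=((h[...,2]<45)&roi).astype('u1')*255
cs,_=cv2.findContours(b,cv2.RETR_EXTERNAL,cv2.CHAIN_APPROX_NONE);c=max(cs,key=cv2.contourArea);r=cv2.minAreaRect(c);print(r,cv2.boundingRect(c),pt([r[0]],.035,K,C))
print('expected bar from q', )
yaw=np.deg2rad(-20);Rz=lambda w:np.array([[np.cos(w),-np.sin(w)],[np.sin(w),np.cos(w)]])
print(q.mean(0)+Rz(yaw)@[-.015,-.003])
```

```text
[[0.4267 0.4309]
 [0.4055 0.3275]
 [0.4861 0.2953]
 [0.5202 0.3772]] [ 78.3906 -21.805   67.358  -29.8392] [0.4596 0.3577] [0.1078 0.1055 0.0868 0.0888]
((250.5, 162.0), (7.0, 44.0), 0.0) (247, 140, 8, 45) [[0.4472 0.3587 0.035 ]]
expected bar from q
[0.4445 0.36  ]
```

Run:
```python
from h import *
print(move([.446,.359,.12],np.deg2rad(-21.5)))
```

```text
(array([ 0.0053, -0.018 ,  0.1306]), [array([-0.0003,  0.0017,  0.0259]), array([-0.0026, -0.0004, -3.1157])])
```

To row units: 0.13 m is 2.6, 0.115 m is 2.3.

```bash
echo '[[0.05,0.04,-0.12,0.8,0,0,0.01],[0.05,0.08,-0.24,1.6,0,0,0.02],[0.05,0.1,-0.36,2.3,0,0,0.026],[0.05,0.1,-0.36,2.6,0,0,0.026],[0.05,0.1,-0.36,2.6,0,0,0.026],[0.05,0.1,-0.36,2.6,0,0,0.026]]' > rows.txt && python3 jog.py rows.txt
python3 - <<'E'
from h import *
T=tool();im=ctrl.get_image('wrist')[:,:,::-1];cv2.imwrite('pics/w4.png',im);np.save('w4.npy',T);print(T[:3,3])
K,C=cam('wrist',T)
E
```

```text
t: 3.47
tool_pos: [0.446, 0.3582, 0.121]
tool_rot: [2.598, 1.766, -0.002]
contact_force: [-0.7, 0.3, 1.1]
opening: 0.0501
grip_force: 0.0
[0.446  0.3582 0.121 ]
```

View pics/w4.png

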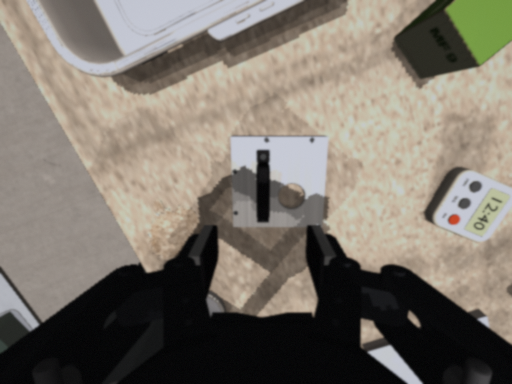

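The template fills (231,136)–(328,136)–(326,228)–(233,228), and the bar at column 263 lies midway between the fingers.

```bash
cat > tp.py <<'E'
from h import *
E
python3 - <<'E'
from h import *
T=np.load('w4.npy');K,C=cam('wrist',T)
q=pt([[231.5,136],[327.5,136],[326,228],[233,228]],.012,K,C)[:,:2]
print(q,q.mean(0),np.linalg.norm(q-np.roll(q,1,0),axis=1),np.rad2deg(np.arctan2(*(q-np.roll(q,1,0)).T[::-1])))
im=cv2.imread('pics/w4.png');h=cv2.cvtColor(im,cv2.COLOR_BGR2HSV)
b=((h[...,2]<45)).astype('u1')*255;b[:145]=0;b[225:]=0;b[:,:250]=0;b[:,276:]=0
cs,_=cv2.findContours(b,cv2.RETR_EXTERNAL,cv2.CHAIN_APPROX_NONE);c=max(cs,key=cv2.contourArea);r=cv2.minAreaRect(c);print(r,cv2.boundingRect(c))
w=np.deg2rad(-21.3);g=q.mean(0)+np.array([[np.cos(w),-np.sin(w)],[np.sin(w),np.cos(w)]])@[-.015,-.003];print(g)
print(px([[*g,.038]],K,C))
print(move([*g,.017],w))
E
```

```text
[[0.4371 0.4133]
 [0.5193 0.3807]
 [0.4897 0.2936]
 [0.402  0.3284]] [0.4621 0.354 ] [0.0919 0.0884 0.092  0.0943] [  67.5381  -21.6414 -108.7328  158.3655]
((263.0, 185.5), (69.0, 12.0), 90.0) (257, 151, 13, 70)
[0.447  0.3567]
[[264.2444 195.2358]]
(array([-0.0025,  0.0007,  0.1059]), [array([ 0.0016, -0.0016, -0.0048]), array([-0.0025, -0.0025,  3.1368])])
```

To row units: 0.106 m is 2.12, 0.1 m is 2.

```bash
echo '[[0.05,-0.02,0,0.8,0,0,0],[0.04,-0.04,0,1.6,0,0,0],[0.04,-0.04,0.02,2,0,0,0],[0.03,-0.04,0.02,2.12,0,0,0],[0.02,-0.04,0.02,2.12,0,0,0],[0.0,-0.04,0.02,2.12,0,0,0],[0.0,-0.04,0.02,2.12,0,0,0],[0.0,-0.04,0.02,2.12,0,0,0]]' > rows.txt && python3 jog.py rows.txt 40
python3 - <<'E'
from h import *
o=ctrl.get_obs();print(o['tool_pos'],o['contact_force'],o['opening'],o['grip_force'])
im=ctrl.get_image('wrist')[:,:,::-1];cv2.imwrite('pics/w5.png',im);np.save('w5.npy',tool())
E
```

```text
t: 4.18
tool_pos: [0.4472, 0.359, 0.018]
tool_rot: [2.596, 1.769, 0.007]
contact_force: [-0.2, -0.0, -0.9]
opening: 0.0111
grip_force: 43.4
[0.4472 0.359  0.018 ] [-0.1934 -0.0322 -0.8961] 0.011092876908416725 43.35807681083679
```

Run:
```python
from h import *
print(move([.50,.0,.2],0))
```

```text
(array([-0.3141,  0.1808, -0.1828]), [array([ 0.0034, -0.0029, -0.374 ]), array([-0.004 , -0.0047,  2.7676])])
```

To row units: -0.314 m is -6.28, -0.29 m is -5.8.

```bash
echo '[[0,0,0,-0.4,0,0,0],[0,0,0,-1.2,0,0,0],[0,-0.4,0.2,-1.9,0,0,-0.03],[0,-1,0.6,-2.3,0,0,-0.06],[0,-1.7,0.9,-2.6,0,0,-0.1],[0,-2.4,1.3,-2.8,0,0,-0.14],[0,-3.1,1.7,-3,0,0,-0.18],[0,-3.8,2.1,-3.2,0,0,-0.22],[0,-4.5,2.5,-3.3,0,0,-0.27],[0,-5.2,2.9,-3.5,0,0,-0.31],[0,-5.8,3.3,-3.66,0,0,-0.35],[0,-6.28,3.62,-3.66,0,0,-0.374],[0,-6.28,3.62,-3.66,0,0,-0.374],[0,-6.28,3.62,-3.66,0,0,-0.374]]' > rows.txt && python3 jog.py rows.txt
python3 - <<'E'
from h import *
o=ctrl.get_obs();print(o['contact_force'],o['opening'],o['grip_force'])
T=tool();im=ctrl.get_image('wrist')[:,:,::-1];cv2.imwrite('pics/w6.png',im);np.save('w6.npy',T)
E
```

```text
t: 5.4
tool_pos: [0.4995, -0.0016, 0.1993]
tool_rot: [2.224, 2.217, 0.002]
contact_force: [-0.2, 0.1, -1.9]
opening: 0.011
grip_force: 43.4
[-0.184   0.1477 -1.8615] 0.010990385918536214 43.41920793056488
```

View pics/w6.png

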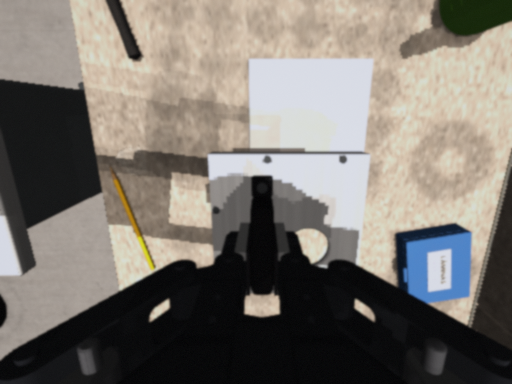

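Plate's left edge is row 58 (cols 249–373) and its near edge col 249; the held template has its left edge at row 152 (cols 208–368) and near edge at cols 208–214. Now subpixel edges.

```bash
cat >> h.py <<'E'
def edge(im,horiz,at,lo,hi,z,K,C,w=6,ch=0):
    """edge near row (horiz) / col 'at', sampled lo..hi; returns world points on plane z"""
    g=cv2.GaussianBlur(im,(3,3),0)[...,ch].astype(float);uv=[]
    for i in range(lo,hi):
        s=g[at-w:at+w+1,i] if horiz else g[i,at-w:at+w+1]
        d=np.abs(np.diff(s));k=int(np.argmax(d));j=np.arange(max(0,k-1),min(len(d),k+2));e=(j*d[j]).sum()/d[j].sum()+at-w+.5
        uv.append((i,e) if horiz else (e,i))
    P=pt(uv,z,K,C)[:,:2];f=cv2.fitLine(P.astype('f4'),cv2.DIST_HUBER,0,1e-5,1e-5).ravel().astype(float)
    n=np.array([-f[1],f[0]]);r=(P-f[2:])@n;return f[2:],f[:2],np.rad2deg(np.arctan(f[1]/f[0]) if abs(f[0])>abs(f[1]) else -np.arctan(f[0]/f[1])),np.median(abs(r)),np.median(uv,0)
def cross(a,b):
    t=np.linalg.solve(np.c_[a[1],-b[1]],b[0]-a[0]);return a[0]+t[0]*a[1]
E
python3 - <<'E'
from h import *
def plate(f,t,A,B,Cc):
    im=cv2.imread(f);K,C=cam('wrist',np.load(t))
    L=edge(im,True,*A,.012,K,C);N=edge(im,False,*B,.012,K,C);F=edge(im,False,*Cc,.012,K,C)
    print('plate',f,'yaw L,N,F',L[2],N[2],F[2],'res',L[3],N[3],F[3],'NL',cross(L,N),'FL',cross(L,F))
plate('pics/w6.png','w6.npy',(58,255,368),(249,65,143),(370,65,143))
plate('pics/w2.png','w2.npy',(95,258,340),(253,100,150),(343,100,150))
T=np.load('w6.npy');im=cv2.imread('pics/w6.png');K,C=cam('wrist',T);z=T[2,3]-.018+.012
L=edge(im,True,152,215,245,z,K,C);L2=edge(im,True,152,310,362,z,K,C);N=edge(im,False,210,158,200,z,K,C);F=edge(im,False,367,158,200,z,K,C)
print('tmpl z',z,[(e[2],e[3],e[4]) for e in(L,L2,N,F)])
c=cross(L,N);d=cross(L2,F);print(c,d,np.linalg.norm(c-d),'in tool xy rel',c-T[:2,3])
E
```

```text
plate pics/w6.png yaw L,N,F 0.2769463863633845 0.17991834039101834 -0.04628568777059516 res 0.0001703798967699835 0.00014842789645695524 0.00016562809956912835 NL [0.484  0.1258] FL [0.6244 0.1265]
plate pics/w2.png yaw L,N,F -0.6173807409429811 -0.4871675518529481 -0.2390063015630463 res 0.0002445655183349187 1.5978506218520032e-05 0.00025728782406982077 NL [0.4849 0.1262] FL [0.6246 0.1247]
tmpl z 0.19330568238662127 [(np.float64(-0.0017153260953853562), np.float64(1.0746192472642503e-05), array([229.5   , 153.5083])), (np.float64(-0.3579561255999435), np.float64(1.347331346785481e-05), array([335.5   , 153.7283])), (np.float64(-7.1612392572887), np.float64(0.00023337297870661106), array([207.3917, 178.5   ])), (np.float64(-0.36604099052475925), np.float64(7.278685976613646e-05), array([367.5403, 178.5   ]))]
[0.4692 0.0457] [0.5589 0.0452] 0.08968263437515958 in tool xy rel [-0.0304  0.0474]
```

Run:
```python
from h import *
print(move([.5037,.0896,.06],0.003),move([.5037,.0896,.0235],0.003)[0])
```

```text
(array([0.0901, 0.0043, 0.1389]), [array([ 0.0007, -0.0004, -0.0044]), array([-0.0007, -0.0011,  3.1372])]) [0.0901 0.0043 0.1754]
```

To row units: 0.1755 m is 3.51, 0.168 m is 3.36.

```bash
echo '[[0,0.6,0.02,0.4,0,0,0],[0,1.2,0.06,0.9,0,0,-0.004],[0,1.6,0.08,1.6,0,0,-0.004],[0,1.8,0.08,2.3,0,0,-0.004],[0,1.8,0.08,2.78,0,0,-0.004],[0,1.8,0.08,3.1,0,0,-0.004],[0,1.8,0.08,3.36,0,0,-0.004],[0,1.8,0.08,3.51,0,0,-0.004],[0,1.8,0.08,3.51,0,0,-0.004],[0,1.8,0.08,3.51,0,0,-0.004]]' > rows.txt && python3 jog.py rows.txt
python3 - <<'E'
from h import *
o=ctrl.get_obs();print(o['contact_force'])
cv2.imwrite('pics/w7.png',ctrl.get_image('wrist')[:,:,::-1]);np.save('w7.npy',tool());cv2.imwrite('pics/s7.png',ctrl.get_image('scene')[:,:,::-1])
E
```

```text
t: 6.28
tool_pos: [0.5033, 0.0907, 0.0232]
tool_rot: [2.215, 2.227, 0.001]
contact_force: [0.2, 0.3, -1.6]
opening: 0.0111
grip_force: 43.8
[ 0.1903  0.2934 -1.5554]
```

To row units: 0.0035 m is 0.07, 0.003 m is 0.06.

```bash
echo '[[0,0,0.02,0,0,0,0],[0,0,0.04,0,0,0,0],[0,0,0.06,0,0,0,0],[0,0,0.07,0,0,0,0],[0,0,0.07,0,0,0,0]]' > rows.txt && python3 jog.py rows.txt; for i in 1; do echo '[[0,0,0.01,0,0,0,0],[0,0,0.02,0,0,0,0],[0,0,0.02,0,0,0,0]]' > rows.txt && python3 jog.py rows.txt; echo '[[0,0,0.01,0,0,0,0],[0,0,0.02,0,0,0,0],[0,0,0.02,0,0,0,0]]' > rows.txt && python3 jog.py rows.txt; done
```

```text
t: 6.8
tool_pos: [0.5069, 0.0895, 0.0229]
tool_rot: [2.217, 2.226, 0.0]
contact_force: [-0.7, 0.1, -1.4]
opening: 0.0108
grip_force: 43.8
t: 7.05
tool_pos: [0.5078, 0.0895, 0.0228]
tool_rot: [2.217, 2.226, 0.0]
contact_force: [0.2, 0.1, -0.5]
opening: 0.0111
grip_force: 43.8
t: 7.3
tool_pos: [0.5088, 0.0896, 0.0228]
tool_rot: [2.217, 2.226, 0.0]
contact_force: [0.9, -0.2, -1.7]
opening: 0.0111
grip_force: 43.8
```

To row units: 0.0008 m is 0.016, 0.0005 m is 0.01.

```bash
echo '[[0,0,0.01,0,0,0,0],[0,0,0.016,0,0,0,0],[0,0,0.016,0,0,0,0]]' > rows.txt && python3 jog.py rows.txt; echo '[[0,-0.02,0,0,0,0,0],[0,-0.04,0,0,0,0,0],[0,-0.06,0,0,0,0,0],[0,-0.07,0,0,0,0,0],[0,-0.07,0,0,0,0,0]]' > rows.txt && python3 jog.py rows.txt
```

```text
t: 7.55
tool_pos: [0.509, 0.0896, 0.0226]
tool_rot: [-2.216, -2.225, 0.001]
contact_force: [-1.4, -0.0, -0.5]
opening: 0.0108
grip_force: 44.0
t: 7.97
tool_pos: [0.5091, 0.0861, 0.0225]
tool_rot: [-2.217, -2.225, 0.001]
contact_force: [-3.3, 0.6, -0.9]
opening: 0.011
grip_force: 43.8
```

X contact found (-3.3 N). Now y.

To row units: -0.001 m is -0.02, -0.0005 m is -0.01.

```bash
echo '[[0,-0.01,0,0,0,0,0],[0,-0.02,0,0,0,0,0],[0,-0.02,0,0,0,0,0]]' > rows.txt && python3 jog.py rows.txt; echo '[[0,-0.01,0,0,0,0,0],[0,-0.016,0,0,0,0,0],[0,-0.016,0,0,0,0,0]]' > rows.txt && python3 jog.py rows.txt
```

```text
t: 8.22
tool_pos: [0.5091, 0.0851, 0.0226]
tool_rot: [-2.217, -2.225, 0.001]
contact_force: [-3.1, 0.3, -1.8]
opening: 0.011
grip_force: 43.8
t: 8.47
tool_pos: [0.5092, 0.0847, 0.0226]
tool_rot: [-2.216, -2.225, -0.0]
contact_force: [-3.2, 3.8, -1.8]
opening: 0.0111
grip_force: 43.8
```

To row units: 0.0008 m is 0.016, 0.0012 m is 0.024.

```bash
echo '[[0,0,0,0.016,0,0,0],[0,0,0,0.024,0,0,0],[0,0,0,0.024,0,0,0]]' > rows.txt && python3 jog.py rows.txt; echo '[[0.014,0,0,0,0,0,0],[0.02,0,0,0,0,0,0],[0.03,0,0,0,0,0,0],[0.035,0,0,0,0,0,0],[0.035,0,0,0,0,0,0],[0.035,0,0,-0.4,0,0,0],[0.04,0,0,-1.2,0,0,0],[0.04,0,0,-2,0,0,0],[0.04,0,0,-2.8,0,0,0],[0.04,0,0,-3.2,0,0,0],[0.04,0,0,-3.2,0,0,0]]' > rows.txt && python3 jog.py rows.txt
python3 - <<'E'
from h import *
cv2.imwrite('pics/w8.png',ctrl.get_image('wrist')[:,:,::-1]);np.save('w8.npy',tool())
E
```

```text
t: 8.72
tool_pos: [0.5093, 0.0847, 0.0219]
tool_rot: [-2.216, -2.225, 0.0]
contact_force: [-4.3, 3.1, 1.3]
opening: 0.0107
grip_force: 44.3
t: 9.63
tool_pos: [0.5136, 0.0842, 0.1892]
tool_rot: [2.21, 2.219, 0.015]
contact_force: [0.4, -0.6, 0.7]
opening: 0.0397
grip_force: 0.0
```

View pics/w8.png

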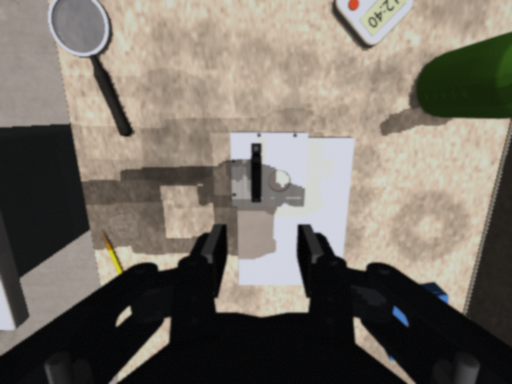

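The template sits on the corner: its outer corner at (231,133), hole at (281,181), plate's left edge at row 137, near edge at col 238. I'll verify it numerically with a settled picture.

Run:
```python
from h import *
im=ctrl.get_image('wrist')[:,:,::-1].copy();T=tool();cv2.imwrite('pics/w9.png',im);np.save('w9.npy',T);print(T[:3,3])
K,C=cam('wrist',T)
tL=edge(im,True,132,236,300,.016,K,C,4);tN=edge(im,False,231,140,200,.016,K,C,4)
pL=edge(im,True,138,315,348,.012,K,C,4);pN=edge(im,False,238,215,280,.012,K,C,4)
for e in(tL,tN,pL,pN):print(e[2:])
print('diff',cross(tL,tN)-cross(pL,pN),cross(tL,tN),cross(pL,pN))
h=cv2.cvtColor(im,cv2.COLOR_BGR2GRAY)
H=np.array([.509+.028,.0847-.010]);print('hole from TCP',H,px([[*H,.016]],K,C))
print(move([.50,-.25,.3],0))
# stand foot in w1
im=cv2.imread('pics/w1.png');K,C=cam('wrist',np.load('w1.npy'));print('foot',pt([[292,181]],.008,K,C),'top',pt([[302,203]],.14,K,C))
```

```text
[0.5103 0.0842 0.1829]
(np.float64(0.05736228471458897), np.float64(2.1303842844758063e-05), array([267.5  , 132.462]))
(np.float64(-0.11021625567956377), np.float64(0.00020803853586592825), array([232.5541, 169.5   ]))
(np.float64(-1.3828692046586053), np.float64(6.887049599063711e-05), array([331.    , 137.8279]))
(np.float64(-0.12054350864898472), np.float64(0.00021959572673067016), array([239.3542, 247.    ]))
diff [-0.006   0.0036] [0.4753 0.1318] [0.4813 0.1282]
hole from TCP [0.537  0.0747] [[284.5706 181.5836]]
(array([-0.3342, -0.0113, -0.1171]), [array([0.003 , 0.0002, 0.004 ]), array([-0.0003,  0.0047, -3.1376])])
foot [[ 0.5211 -0.3197  0.008 ]] top [[ 0.5184 -0.3134  0.14  ]]
```

Template is flush in x (−6.0 mm) and about right in y (short-edge fit noise; −y contact was felt at 3.8 N). On to the gauge.

```bash
python3 - <<'E'
from h import *
print(move([.52,-.317,.25],0))
E
echo '[[0.05,-0.4,0,-0.4,0,0,0],[0.06,-1.2,0.04,-0.8,0,0,0],[0.06,-2,0.04,-1.2,0,0,0],[0.06,-2.8,0.06,-1.34,0,0,0],[0.06,-3.6,0.08,-1.34,0,0,0],[0.06,-4.4,0.1,-1.34,0,0,0],[0.06,-5.2,0.12,-1.34,0,0,0],[0.06,-6,0.14,-1.34,0,0,0],[0.06,-6.8,0.16,-1.34,0,0,0],[0.06,-7.6,0.18,-1.34,0,0,0],[0.06,-8.02,0.2,-1.34,0,0,0],[0.06,-8.02,0.2,-1.34,0,0,0],[0.06,-8.02,0.2,-1.34,0,0,0]]' > rows.txt && python3 jog.py rows.txt
python3 - <<'E'
from h import *
im=ctrl.get_image('wrist')[:,:,::-1];T=tool();cv2.imwrite('pics/w10.png',im);np.save('w10.npy',T);print(T)
cv2.imwrite('pics/w10c.png',cv2.resize(im[90:290,160:400],None,fx=3,fy=3,interpolation=cv2.INTER_CUBIC))
E
```

```text
(array([-0.4012,  0.0083, -0.0671]), [array([0.003 , 0.0002, 0.004 ]), array([-0.0003,  0.0047, -3.1376])])
t: 10.82
tool_pos: [0.5201, -0.317, 0.2455]
tool_rot: [-2.216, -2.22, 0.0]
contact_force: [0.2, -0.1, 0.1]
opening: 0.0599
grip_force: 0.0
[[-0.0034  1.     -0.003   0.5204]
 [ 1.      0.0034  0.0029 -0.3161]
 [ 0.0029 -0.003  -1.      0.2461]
 [ 0.      0.      0.      1.    ]]
```

View pics/w10c.png

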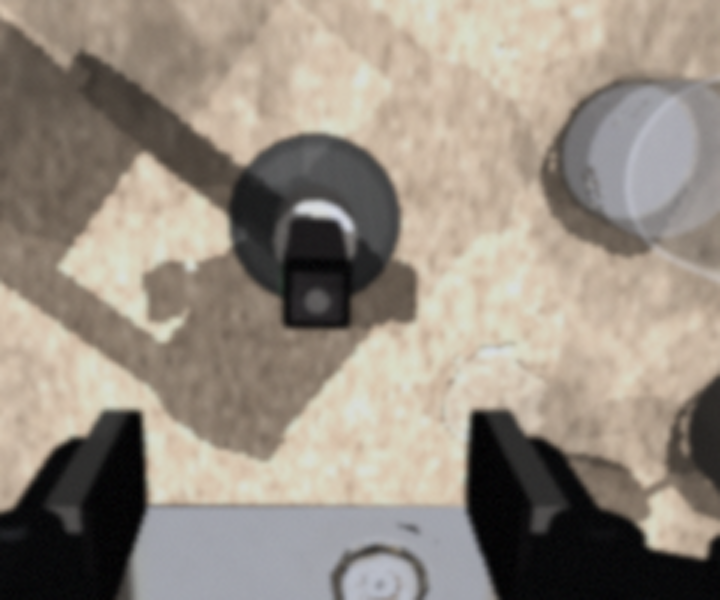

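The gauge top is square to the tool, centred at crop (317,294), i.e. pixel (265.7,188). The stand foot is at pixel (264.7,162.3).

Run:
```python
from h import *
T=np.load('w10.npy');K,C=cam('wrist',T)
a=pt([[265.7,188]],.140,K,C);print(a,pt([[264.7,162.3]],.008,K,C))
print(move([*a[0,:2],.155],0.0)); print(move([*a[0,:2],.088],0.0))
```

```text
[[ 0.5229 -0.3162  0.14  ]] [[ 0.523  -0.3145  0.008 ]]
(array([-0.0004,  0.0028,  0.0911]), [array([-0.003 , -0.0029,  0.0034]), array([ 0.0046, -0.0047, -3.1381])])
(array([-0.0006,  0.003 ,  0.1581]), [array([-0.003 , -0.0029,  0.0034]), array([ 0.0046, -0.0047, -3.1381])])
```

To row units: 0.158 m is 3.16, 0.003 m is 0.06.

```bash
echo '[[0.06,0,0.02,0.6,0,0,0.003],[0.05,0,0.06,1.3,0,0,0.003],[0.05,0,0.06,2,0,0,0.003],[0.05,0,0.06,2.6,0,0,0.003],[0.05,0,0.06,3,0,0,0.003],[0.04,0,0.06,3.16,0,0,0.003],[0.03,0,0.06,3.16,0,0,0.003],[0.015,0,0.06,3.16,0,0,0.003],[0.0,0,0.06,3.16,0,0,0.003],[0,0,0.06,3.16,0,0,0.003],[0,0,0.06,3.16,0,0,0.003]]' > rows.txt && python3 jog.py rows.txt 60
```

```text
t: 11.78
tool_pos: [0.5241, -0.3161, 0.0916]
tool_rot: [-2.22, -2.222, -0.001]
contact_force: [-2.7, 4.2, 0.5]
opening: 0.0214
grip_force: 60.3
```

```bash
python3 -c "
from h import *
o=ctrl.get_obs();print(o['opening'],o['grip_force'],o['contact_force'],o['tool_pos'])"
```

```text
0.02136593871575302 60.34385025501251 [-2.6958  4.2417  0.533 ] [ 0.5241 -0.3161  0.0916]
```

```bash
echo '[[0,0,0,-0.2,0,0,0],[0,0,0,-0.6,0,0,0],[0,0,0,-1.2,0,0,0],[0,0,0,-1.8,0,0,0],[0,0,0,-2.2,0,0,0],[0,0,0,-2.4,0,0,0],[0,0,0,-2.4,0,0,0]]' > rows.txt && python3 jog.py rows.txt
python3 - <<'E'
from h import *
o=ctrl.get_obs();print(o['opening'],o['grip_force'],o['contact_force'])
print(move([.537,.0745,.17],0.0))
im=ctrl.get_image('wrist')[:,:,::-1];T=tool();cv2.imwrite('pics/w11.png',im);np.save('w11.npy',T)
a=cv2.resize(im[90:290,160:400],None,fx=2,fy=2,interpolation=cv2.INTER_CUBIC)
w9=cv2.imread('pics/w9.png');b=cv2.resize(w9[120:220,220:320],(400,400),interpolation=cv2.INTER_CUBIC)
cv2.imwrite('pics/c11.png',np.hstack([a[:400,:400],b]))
E
```

```text
t: 12.37
tool_pos: [0.5262, -0.3186, 0.2161]
tool_rot: [2.214, 2.215, 0.001]
contact_force: [0.0, 0.1, -1.2]
opening: 0.0212
grip_force: 60.4
0.021169543319907523 60.36078214645386 [ 0.0096  0.1373 -1.2241]
(array([0.3934, 0.0107, 0.0437]), [array([0.0077, 0.0064, 0.0007]), array([-0.01  ,  0.0121, -3.1408])])
```

View pics/c11.png

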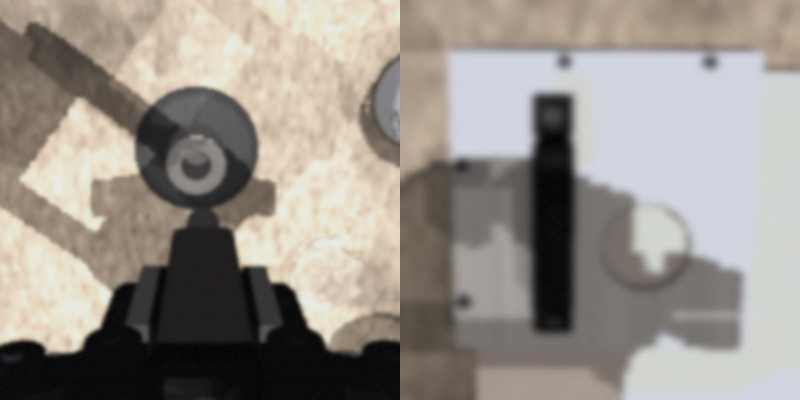

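Nose and hole are both visible to the wrist camera: nose end at crop (203,217), hole at w9 pixel (281.7,181.3). The w9 offset matches the plate-corner shift in that frame, so kinematics put the hole at about (0.537,0.0745).

Units first: shifts go in units of 50 mm. So 0.392 m is 7.84, 0.385 m is 7.7.

```bash
echo '[[0,0.6,0.02,0,0,0,0],[0,1.3,0.04,0.1,0,0,0],[0,2,0.06,0.2,0,0,0],[0,2.8,0.08,0.3,0,0,0],[0,3.6,0.1,0.4,0,0,0],[0,4.4,0.12,0.5,0,0,0],[0,5.2,0.16,0.6,0,0,0],[0,6,0.2,0.7,0,0,0],[0,6.7,0.22,0.8,0,0,0],[0,7.3,0.24,0.8,0,0,0],[0,7.7,0.26,0.8,0,0,0],[0,7.84,0.26,0.8,0,0,0],[0,7.84,0.26,0.8,0,0,0],[0,7.84,0.26,0.8,0,0,0],[0,7.84,0.26,0.8,0,0,0]]' > rows.txt && python3 jog.py rows.txt
python3 - <<'E'
from h import *
print(tool())
print(move([.537,.0745,.116],0.0))
E
```

```text
t: 13.67
tool_pos: [0.5365, 0.0742, 0.1699]
tool_rot: [-2.221, -2.221, 0.002]
contact_force: [-0.1, -0.9, -0.2]
opening: 0.021
grip_force: 60.4
[[ 0.0002  1.     -0.001   0.5365]
 [ 1.     -0.0002 -0.0005  0.0742]
 [-0.0005 -0.001  -1.      0.1699]
 [ 0.      0.      0.      1.    ]]
(array([0.0003, 0.0005, 0.0539]), [array([-0.001 ,  0.0005, -0.0002]), array([0.0009, 0.0016, 3.1414])])
```

```bash
echo '[[0,0,0,0.3,0,0,0],[0,0,0,0.7,0,0,0],[0,0,0,1,0,0,0],[0,0,0,1.2,0,0,0],[0,0,0,1.2,0,0,0],[0,0,0,1.2,0,0,0],[0,0,0,1.2,0,0,0]]' > rows.txt && python3 jog.py rows.txt
python3 - <<'E'
from h import *
o=ctrl.get_obs();print(o['contact_force'])
im=ctrl.get_image('wrist')[:,:,::-1];T=tool();cv2.imwrite('pics/w12.png',im);np.save('w12.npy',T);print(T)
cv2.imwrite('pics/w12c.png',cv2.resize(im[100:250,180:380],None,fx=4,fy=4,interpolation=cv2.INTER_CUBIC))
E
```

```text
t: 14.25
tool_pos: [0.5376, 0.0748, 0.1117]
tool_rot: [2.22, 2.221, 0.002]
contact_force: [-0.1, -0.6, -0.7]
opening: 0.0213
grip_force: 60.4
[-0.0705 -0.5757 -0.6542]
[[-0.0005  1.      0.0024  0.5378]
 [ 1.      0.0005 -0.      0.075 ]
 [-0.      0.0024 -1.      0.112 ]
 [ 0.      0.      0.      1.    ]]
```

View pics/w12c.png

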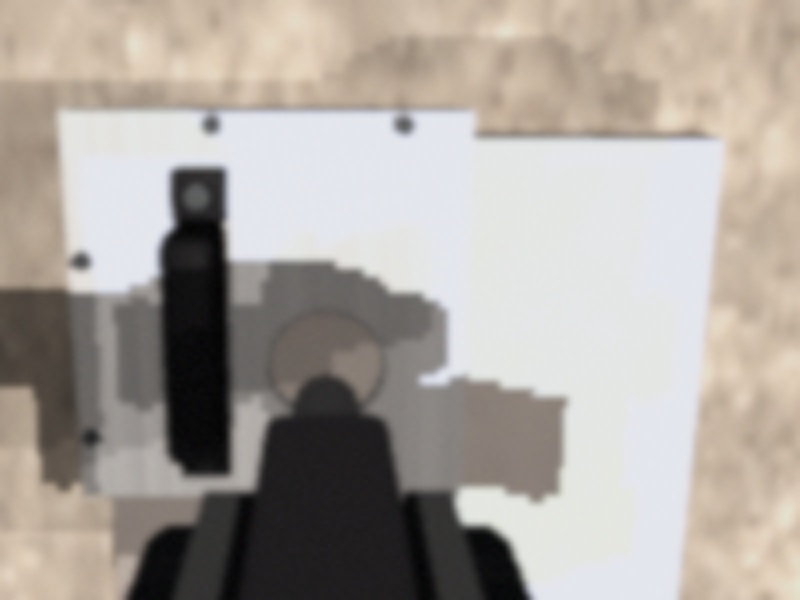

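The hole is at crop (328,364), pixel (262,191). The nose column is 327, so it is aligned in x, and the nose front arc is at row 376 (pixel row 194).

Run:
```python
from h import *
T=np.load('w12.npy');K,C=cam('wrist',T)
hole=pt([[262,191]],.0155,K,C);z=T[2,3]-.0796
nf=pt([[261.8,194]],z,K,C);print('hole',hole,'nose centre',nf-[0,.007,0],z)
print('hole edges',pt([[262,177.2],[262,205.5],[247.7,191],[276,191]],.016,K,C))
```

```text
hole [[0.5373 0.0743 0.0155]] nose centre [[0.537  0.0696 0.0324]] 0.03243420781696499
hole edges [[0.5373 0.0876 0.016 ]
 [0.5373 0.0603 0.016 ]
 [0.524  0.0745 0.016 ]
 [0.5502 0.0745 0.016 ]]
```

Run:
```python
from h import *
T=np.load('w12.npy');K,C=cam('wrist',T);im=cv2.imread('pics/w12.png')
g=cv2.cvtColor(im,cv2.COLOR_BGR2GRAY)
for c in (258,262,266):print(c,g[186:232,c])
for n,dx in(('nose end',[0,.007,-.0796]),('ring',[0,.007,-.0796+.035]),('body low',[0,.011,-.0796+.04]),('pad h',[0,.011,.0187])):
    print(n,px([T[:3,3]+dx],K,C))
for r in(203,204.5,206):print(r,pt([[262,r]],T[2,3]-.0396,K,C)[0]-[0,.011,0])
```

```text
258 [103 102 101 103 102 101 100  93  72  53  48  44  45  46  45  45  43  39
  34  30  30  31  30  30  30  30  31  30  31  30  31  29  29  29  30  31
  29  30  31  30  30  30  29  29  29  28]
262 [102 103 107 108 109 109 103  89  65  48  46  46  45  45  46  46  44  39
  32  29  30  30  30  30  30  30  31  30  30  29  29  31  30  31  29  30
  31  30  31  30  31  30  31  29  31  31]
266 [102 111 122 127 129 129 130 126 114  92  66  50  45  43  43  44  41  38
  31  31  30  29  30  29  31  30  30  30  30  30  30  30  31  30  30  31
  30  30  32  30  29  31  31  30  31  29]
nose end [[262.6511 187.9116]]
ring [[262.9335 200.7456]]
body low [[262.9882 197.6096]]
pad h [[263.8144 232.824 ]]
203 [0.5371 0.071  0.0724]
204.5 [0.5371 0.0698 0.0724]
206 [0.5371 0.0687 0.0724]
```

I've now viewed 12 pictures, over the limit of 10, so the remaining checks will be numeric only. The nose sits about 4.5 mm short in y with no tilt, so I'll shift by that amount, then descend until just above contact.

```bash
echo '[[0,0.04,-0.006,0,0,0,0],[0,0.09,-0.006,0,0,0,0],[0,0.09,-0.006,0.06,0,0,0],[0,0.09,-0.006,0.12,0,0,0],[0,0.09,-0.006,0.12,0,0,0],[0,0.09,-0.006,0.12,0,0,0],[0,0.09,-0.006,0.12,0,0,0],[0,0.09,-0.006,0.12,0,0,0]]' > rows.txt && python3 jog.py rows.txt
python3 - <<'E'
from h import *
T=tool();im=ctrl.get_image('wrist')[:,:,::-1].copy();print(T[:3]);cv2.imwrite('pics/w13.png',im)
K,C=cam('wrist',T);g=cv2.GaussianBlur(cv2.cvtColor(im,cv2.COLOR_BGR2GRAY),(3,3),0)
print('nose exp px',px([T[:3,3]+[0,.0025,-.0796]],K,C),'hole exp centre/left/right/far',px([[.5373,.0743,.016],[.5243,.0743,.016],[.5503,.0743,.016],[.5373,.0873,.016]],K,C))
print(g[170:215,262]);print(g[188,235:290]); print(g[198,235:290])
E
```

```text
t: 14.97
tool_pos: [0.5364, 0.0798, 0.1046]
tool_rot: [-2.22, -2.223, 0.0]
contact_force: [-0.6, 0.2, -0.4]
opening: 0.0211
grip_force: 60.4
[[-0.001   1.     -0.0001  0.5364]
 [ 1.      0.001   0.      0.0798]
 [ 0.     -0.0001 -1.      0.1046]]
nose exp px [[262.8762 192.9456]] hole exp centre/left/right/far [[263.7756 198.6229]
 [249.3732 198.6188]
 [278.1782 198.6269]
 [263.811  184.702 ]]
[103 103 103 103 103 103 103 103 103 103 103 103 102 100  96  94  97 100
 101 101 102 101  96  83  64  51  46  45  45  46  46  45  43  38  34  31
  30  30  30  31  30  30  30  30  30]
[  8  19  45  75  93 101 102 103 102 103 104 104 104 103 102 101  99  98
  96  96  98  99 100 100 101 101 101 101 101 100 100 100 100 100 100 101
 102 101 100 101 102 103 103 102 103 106 109 112 114 115 116 118 122 129
 135]
[  7  15  36  64  87  99 103 104 103 103 103 102  98  97 102 107 108 104
  91  72  56  47  46  46  46  46  46  45  45  45  45  48  57  78 103 120
 127 129 129 128 125 119 115 118 125 128 130 131 132 133 135 139 144 147
 148]
```

To row units: -0.0003 m is -0.006, 0.011 m is 0.22.

```bash
echo '[[0,-0.006,0.022,0.08,0,0,0],[0,-0.006,0.022,0.16,0,0,0],[0,-0.006,0.022,0.22,0,0,0],[0,-0.006,0.022,0.22,0,0,0],[0,-0.006,0.022,0.22,0,0,0],[0,-0.006,0.022,0.22,0,0,0]]' > rows.txt && python3 jog.py rows.txt
for i in 1; do echo '[[0,0,0,0.02,0,0,0],[0,0,0,0.04,0,0,0],[0,0,0,0.04,0,0,0],[0,0,0,0.04,0,0,0]]' > rows.txt && python3 jog.py rows.txt; echo '[[0,0,0,0.02,0,0,0],[0,0,0,0.03,0,0,0],[0,0,0,0.03,0,0,0],[0,0,0,0.03,0,0,0]]' > rows.txt && python3 jog.py rows.txt;done
```

```text
t: 15.52
tool_pos: [0.5375, 0.0795, 0.0935]
tool_rot: [-2.22, -2.222, 0.0]
contact_force: [1.1, 0.1, -1.7]
opening: 0.0211
grip_force: 60.4
t: 15.85
tool_pos: [0.5375, 0.0796, 0.0916]
tool_rot: [-2.22, -2.222, 0.0]
contact_force: [-0.1, -0.5, -1.9]
opening: 0.0209
grip_force: 60.4
t: 16.18
tool_pos: [0.5376, 0.0795, 0.0903]
tool_rot: [2.22, 2.222, 0.0]
contact_force: [-0.0, -0.1, 0.0]
opening: 0.0212
grip_force: 60.5
```

To row units: 0.0015 m is 0.03, 0.001 m is 0.02.

```bash
echo '[[0,0,0,0.02,0,0,0],[0,0,0,0.03,0,0,0],[0,0,0,0.03,0,0,0],[0,0,0,0.03,0,0,0]]' > rows.txt && python3 jog.py rows.txt; echo '[[0,0,0,0.02,0,0,0],[0,0,0,0.03,0,0,0],[0,0,0,0.03,0,0,0],[0,0,0,0.03,0,0,0]]' > rows.txt && python3 jog.py rows.txt
python3 - <<'E'
from h import *
f=[]
for i in range(6):
    im=ctrl.get_image('wrist')[:,:,::-1].copy();f.append(ctrl.get_obs()['contact_force'])
print(np.mean(f,0));T=tool();print(T[:3]);cv2.imwrite('pics/w14.png',im)
K,C=cam('wrist',T);g=cv2.GaussianBlur(cv2.cvtColor(im,cv2.COLOR_BGR2GRAY),(3,3),0)
print(g[180:215,262])
for r in(196,199,202):print(g[r,240:290])
print(px([[.5373,.0743,.016],[.5373,.0873,.016]],K,C))
E
```

```text
t: 16.52
tool_pos: [0.5377, 0.0796, 0.0888]
tool_rot: [2.22, 2.223, 0.0]
contact_force: [-1.2, 0.1, 0.5]
opening: 0.0215
grip_force: 60.7
t: 16.85
tool_pos: [0.5377, 0.0796, 0.0872]
tool_rot: [2.22, 2.222, 0.0]
contact_force: [-0.6, 0.2, 2.5]
opening: 0.0212
grip_force: 60.9
[-0.657  -0.4519  2.364 ]
[[-0.001   1.      0.0003  0.5377]
 [ 1.      0.001   0.      0.0795]
 [ 0.      0.0003 -1.      0.0872]]
[103 103 103 103 103 103 103 103 101  96  94  96  98  94  82  65  52  47
  46  46  46  46  44  39  34  31  31  30  30  30  30  30  31  31  31]
[104 103 104 106 106 104 101  97  95  95  98 100 100  99  95  88  77  66
  58  54  52  51  52  53  57  64  75  88 100 105 106 104 101  97  97  99
 102 104 105 106 106 107 107 107 110 115 121 125 128 129]
[104 104 104 105 104 100  96  96  98 100 101 100  95  83  67  54  47  46
  46  46  46  46  46  46  46  46  48  57  77 101 116 120 121 121 117 114
 114 119 125 128 129 129 129 130 132 133 134 136 144 161]
[103 103 104 104 100  96  94  96  97  96  94  90  81  65  51  44  43  43
  44  44  44  44  44  43  42  42  42  44  53  73  93 106 113 117 120 120
 117 117 123 128 130 131 131 132 134 135 135 136 137 141]
[[262.4365 204.6171]
 [262.4526 189.742 ]]
```

Nose is centred in the hole within about 0.5 mm, at roughly 3.5–4 mm of travel. A little more, then I'll hand in.

To row units: 0.0008 m is 0.016.

```bash
echo '[[0,0,0,0.016,0,0,0],[0,0,0,0.016,0,0,0],[0,0,0,0.016,0,0,0],[0,0,0,0.016,0,0,0],[0,0,0,0.016,0,0,0],[0,0,0,0.016,0,0,0]]' > rows.txt && python3 jog.py rows.txt && python3 -c "
from station import ctrl
print(ctrl.finish_job())"
```

```text
t: 17.65
tool_pos: [0.5376, 0.0795, 0.0864]
tool_rot: [2.22, 2.222, 0.0]
contact_force: [-0.4, -0.4, 2.7]
opening: 0.0211
grip_force: 61.0
the job is handed in; nothing more can be done
None
```

I handed the job in at 17.7 s with the template on the corner and released, and the gauge held in the hole, about 0.5 mm off its middle and pressed in an estimated 4–5 mm at about 4 N; no verdict came back, and I viewed 12 pictures against the limit of 10.

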